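# Set the bench supply to mid-scale and switch on its output

### The arm

A 7-joint arm with a two-finger parallel gripper is mounted at the origin on the work surface. World frame = base frame: x ahead of the robot, y to its left, z up, the work surface at z = 0. Lengths are in m, angles in rad, forces in N, time in s.
With the tool pointing down it reaches from about 0.425 to 0.925 m from the base axis. Payload 6.8 kg.
Tool frame: the origin (TCP) lies on the front face of the gripper's body, between the roots of the fingers; the fingertips stand 73 mm ahead of it and the grasp point (between the pads) lies 54 mm ahead of it; z points along the fingers, y is the line along which they close (so a half turn about z gives the same grasp; the last joint's range is limited). The gripper opens to 85 mm and grips with 20 to 120 N. Pads are 22 mm wide; open, the fingers measure 114 mm over their backs; the gripper's body (76 mm by 85 mm) begins 54 mm behind the grasp point. The pads swing forward as they close: fully open they stand 13 mm farther back than shut.
Start: joints at [1.047, 0.477, 0.022, 1.555, -0.011, 1.109, -0.083], TCP at [0.273, -0.617, 0.304] pointing down, gripper open.
Joint ranges: [-2.96, 2.96], [-0.34, 2.1], [-1.41, 1.46], [0.24, 2.44], [-1.37, 4.51], [0.17, 1.92], [-2.96, 2.96]. Speed limits (rad/s): [2.39, 2.39, 3.14, 3.14, 3.14, 3.14, 3.14].

### API

Orientations are given as a unit quaternion [w, x, y, z].
In Python, from station import bot, optics gives the robot as it stands.
- The arm moves only by the tool drive_tool, never from a script. Its argument "deltas" is a list of rows, each an object with "gripper": the closure in counts, from 0 (fully open) to 255 (shut); "offset": the shift along the tool's x, y, z in units of 1000 mm (1.0 is 1000 mm), a list of three; "angular": the turn, a rotation vector about the tool's x, y, z in units of 45 degrees (1.0 is 45 degrees), a list of three. In form: [{"gripper": gripper, "offset": [dx, dy, dz], "angular": [rx, ry, rz]}, ...]. A call has 1 to 5 rows; each row is the pose to reach, as a shift and turn from the pose commanded when the call began, along the tool's axes at that moment; what a row does not reach only later rows make up. A row lasts 1/10 s, in which the tool goes at most 50 mm and 8.59 degrees, less where a joint would pass 70% of its speed; a pose out of reach is approached as far as the arm can. A call with a number of a shift or a turn outside -1 to 1 is refused whole. A call with a gripper value outside its range is refused whole. The fingers move at their own pace and stop on an object; "grip_force" is the grip in N (left out, the last holds). Time passes only in rows, so rows that repeat a pose let the fingers close. It gives the time, the measured TCP pose, the force, the opening and the grip force at its end, in the units of the state.
- bot.get_obs(): the state, without advancing time (a new reading comes with each control period).
- optics.read_camera(name): name is "scene" or "top" or "wrist"; returns the picture (480x640x3 uint8, blue, green, red); there is no depth.
- optics.camera_model(name): a dict with "fx", "fy", "cx", "cy" (pixels), "dist" ([k1, k2, p1, p2, k3] as OpenCV has them; the pictures are not rectified), "cam_to_world" (4x4, takes a point from camera to world coordinates). Camera axes: x right, y up, looking along -z (the intrinsics and any distortion apply to the point x, -y, -z); pixel columns grow to the right and rows downward; lengths in m; the calibration is good to about 2 mm. A picture is of the moment at which its call begins: read the wrist's pose just before it. camera_model takes no time and is no camera call; for the wrist camera it gives the pose at the moment of the call.
- bot.hand_in(): hands the job in; it is judged then, once.
The state is a dict: "t": time; "q": joint angles; "joint_vel": joint speeds; "joint_torque": joint torques, N m; "eef_pos": TCP position; "tool_rot": TCP orientation; "contact_force": force on the tool from outside, world axes, zero at the start; "torque": the same for the moment, N m; "gripper_width": opening from 0.0 (shut) to 1.0 (fully open); "grasp_force": force on a finger pad.
Only numpy, scipy, OpenCV 4.12 (cv2) and the standard library are available. Lean on these libraries where they do the work, as an engineer would, in place of code of your own. Each camera call takes 0.05 s, during which the arm holds its last target. There are 200 camera calls.

### The job

Set the bench voltage supply: with a fingertip push the arms of its three-armed dial round, gently and without gripping it, until the white index line on the dial's pointer lines up with the middle one of the five long scale lines. Then, with the dial set, press the small flat button on the supply's deck all the way down and let it go, to switch the output on. Leave the mushroom-shaped stop button and the jar, bottle and multimeter standing about as they are.

Things in the scene. Friction and masses are not known exactly. Their poses are not given: they have to be found in the camera images.
- supply: Bench voltage supply: heavy mid-grey steel case that cannot move, 240 (x) x 340 (y) x 160 mm high, with a flat deck on top. Origin: centre of its underside; x points from its front (meter window, robot side) to its rear, y left, z up. On the deck at x = 0, y = +55 mm is a fixed aluminium scale plate, radius 98, 2 mm thick, with the dial at its centre; two buttons stand at y = -110 mm.
- dial_axis (a point): Point on the dial's vertical axis, 30 mm above the deck. Black dial: hub radius 23 mm, up to 46 mm above the deck; three straight arms 120 deg apart, 16 mm wide, with rounded ends (radius 10) reaching 56 mm from the axis, lying 15 to 39 mm above the deck. The pointer is under one arm. Turns stiffly (0.13 N m: 3 N of push at 45 mm radius), no spring, stays where it is left.
- dial (a joint): Dial angle, rad, growing clockwise seen from above, 0 at the first long scale line to 4.887 at the last (stops there). 24 divisions of 0.2036 rad, every sixth line long; the middle long line is at 2.443 and the dial starts below it. The pointer and its arm lie (2.443 - this value) rad anticlockwise from the supply's x axis; the other arms 120 deg to either side.
- index_tip (a point): Outer tip of the pointer, the end of the white index line: 72 mm from the dial's axis, 11 mm above the deck. The pointer is a flat black blade 14 mm wide and 3 mm thick that sticks out 16 mm beyond the end of its arm.
- target_line (a point): Middle of the middle long scale line, engraved on the plate from 73 to 95 mm from the dial's axis, straight towards the supply's rear (+x) from the axis; 3 mm above the deck. Long lines are 22 mm long and 3.6 mm wide, short ones 10 mm and 1.8 mm.
- output_top (a point): Centre of the top of the flat round output button: black, radius 13 mm, in a steel housing on the deck at the supply's x = -62, y = -110 mm (the nearer of the two buttons). Pressed straight down.
- output (a joint): How far the output button is pressed, m: 0 up, 0.006 fully down (about 5 N); a spring returns it.
- stop_top (a point): Top of the mushroom stop button: black, domed, radius 20 mm, 33 mm above the deck at the supply's x = +20, y = -110 mm (the farther of the two). Leave it alone.
- stop (a joint): How far the stop button is pressed, m: 0 up, 0.006 down; a spring returns it.
- fuse_jar: Small amber glass jar with a black cap, radius 17 mm, 42 mm high, standing loose on the deck near its rear right corner (behind the stop button). Origin: centre of its underside.
- wash_bottle: White wash bottle, radius 34 mm, 172 mm high with a bent spout, standing loose on the bench to the right of the supply. Origin: centre of its underside.
- multimeter: Grey handheld multimeter, 160 x 78 x 34 mm, lying loose on the bench to the left of the supply. Origin: centre of its underside.
Mind the look-alikes: they are no part of the job. Of the things like the wash_bottle, leave any that is black; of the rest the larger one is meant.

How it is judged:
By the outcome, as a careful person would: the job done as asked, in the order asked, and still so for the second after the job is handed in, with the robot touching nothing.
It also fails if it takes over 48 s, if anything falls off the work surface, if the arm or the gripper's body presses on something with over 40 N, if the wrist force passes 120 N, or if a joint passes its speed limit or range.

## Working session

There is one attempt and no reset: what is moved stays moved. The work goes in short steps, Python scripts to look and compute and a tool call to move; the robot and the scene stay as the last step left them, time stands still between calls to the robot, and variables do not carry over. Pictures are saved under pics/ and viewed, at most 10 in all, crops included, and the job is handed in when it is done.

Besides the shell and the picture viewer there is one more tool, called after ">>>" by a JSON object that holds its "op" and its "data". drive_tool: Moves the arm, as the interface text tells. Its arguments: {"type":"object","properties":{"deltas":{"type":"array"},"grip_force":{"type":"number"}},"required":["deltas"]}

```bash
mkdir -p pics; ls
python3 - <<'E'
from station import bot, optics
import cv2,numpy as np
np.set_printoptions(precision=4,suppress=True)
o=bot.get_obs();print(o['t'],o['eef_pos'],o['tool_rot'],o['gripper_width'])
for n in ("scene","top"):
    im=optics.read_camera(n);cv2.imwrite(f'pics/{n}0.png',im);m=optics.camera_model(n);print(n,m['fx'],m['fy'],m['cx'],m['cy'],m['dist']);print(np.array(m['cam_to_world']))
E
```

```text
pics
0.0 [ 0.2724 -0.6171  0.3029] [-0.0009  0.9785  0.2064 -0.0003] 0.9989513002296985
scene 574.1781329727371 574.1781329727371 314.51366097073196 238.18019519460012 [-0.1563  0.      0.      0.      0.    ]
[[ 0.0986 -0.5295  0.8425  1.5587]
 [ 0.9951  0.0626 -0.0772 -0.0814]
 [-0.0119  0.846   0.5331  0.8208]
 [ 0.      0.      0.      1.    ]]
top 478.0149044999941 478.0149044999941 318.84984392320223 241.00305555337735 [-0.0556  0.      0.      0.      0.    ]
[[ 0.0055  0.9887 -0.15    0.3769]
 [-1.      0.0052 -0.0022  0.0039]
 [-0.0014  0.15    0.9887  1.1597]
 [ 0.      0.      0.      1.    ]]
```

View pics/top0.png

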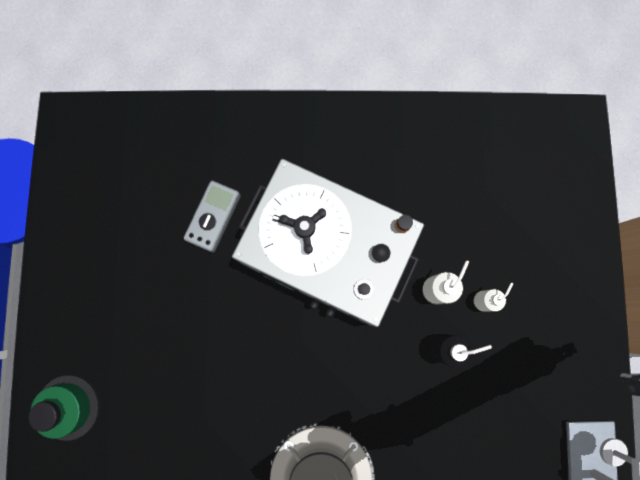

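View pics/scene0.png

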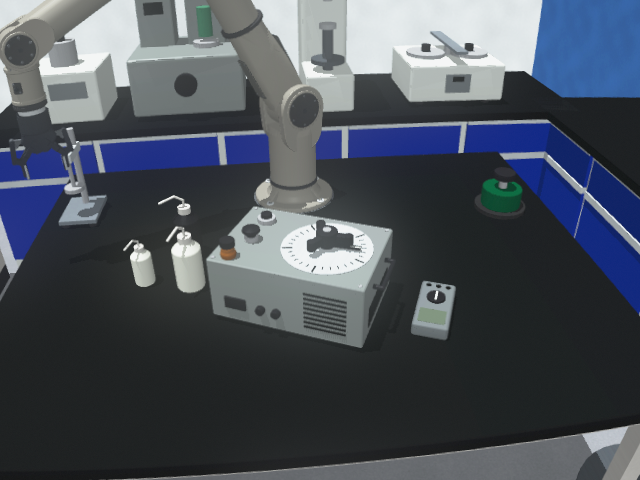

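```bash
cat > h.py <<'E'
from station import bot, optics
import cv2,numpy as np
np.set_printoptions(precision=4,suppress=True)
def ray(m,px,z):
    K=np.array([[m['fx'],0,m['cx']],[0,m['fy'],m['cy']],[0,0,1]])
    p=cv2.undistortPoints(np.array(px,float).reshape(-1,1,2),K,np.array(m['dist'])).reshape(-1,2)
    T=np.array(m['cam_to_world'])
    d=np.c_[p[:,0],-p[:,1],-np.ones(len(p))]@T[:3,:3].T
    return T[:3,3]+d*((z-T[2,3])/d[:,2])[:,None]
def blobs(mask,amin):
    n,l,s,c=cv2.connectedComponentsWithStats(mask.astype(np.uint8))
    return [(i,s[i,4],s[i,:4],c[i]) for i in range(1,n) if s[i,4]>=amin]
E
python3 - <<'E'
from h import *
im=cv2.imread('pics/top0.png');m=optics.camera_model('top')
g=im.min(2)
sub=np.zeros_like(g);sub[150:335,225:430]=g[150:335,225:430]
for t in (235,):
    for b in blobs(sub>t,30): print('bright',b)
w=(sub>235).astype(np.uint8)
cs,_=cv2.findContours(w,cv2.RETR_EXTERNAL,cv2.CHAIN_APPROX_NONE)
for c in cs:
    if len(c)>25:
        e=cv2.fitEllipse(cv2.convexHull(c));print(e, ray(m,[e[0]],.162))
d=np.zeros_like(g);d[205:300,290:430]=(im.max(2)<70)[205:300,290:430]
for b in blobs(d,15): print('dark',b)
c=cv2.resize(im[150:335,225:430],None,fx=3.2,fy=3.2,interpolation=cv2.INTER_CUBIC);cv2.imwrite('pics/crop.png',c)
E
```

```text
bright (2, np.int32(11595), array([259, 184, 163, 141], dtype=int32), array([336.6669, 248.8272]))
bright (4, np.int32(42), array([301, 222,   7,   7], dtype=int32), array([303.8095, 224.9286]))
((345.0674743652344, 248.3880615234375), (123.45812225341797, 180.4584503173828), 115.00677490234375) [[ 0.5128 -0.0491  0.162 ]]
dark (1, np.int32(1963), array([385, 205,  45,  95], dtype=int32), array([415.4152, 255.4147]))
dark (2, np.int32(293), array([290, 209,  35,  44], dtype=int32), array([304.529 , 227.6519]))
dark (3, np.int32(26), array([397, 220,   9,  11], dtype=int32), array([399.5385, 225.7692]))
dark (4, np.int32(214), array([372, 245,  18,  17], dtype=int32), array([380.1449, 252.6822]))
dark (5, np.int32(193), array([290, 286,  28,  14], dtype=int32), array([298.8653, 294.9067]))
```

View pics/crop.png

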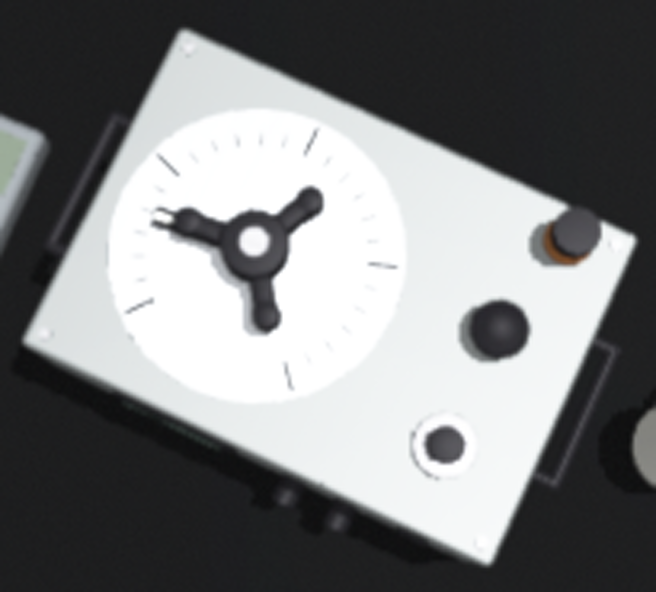

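Run:
```python
from h import *
m=optics.camera_model('top')
f=lambda x,y,z: ray(m,[[(x+.5)/3.2-.5+225,(y+.5)/3.2-.5+150]],z)[0]
sc=[f(188,47,.16),f(45,333,.16),f(480,542,.16),f(615,243,.16)]
cor=[f(183,29,.16),f(24,342,.16),f(490,565,.16),f(637,240,.16)]
c=np.mean(sc,0);print('centre',c,np.mean(cor,0))
for s in (sc,cor):
  v=s[0]-s[1]+s[3]-s[2];w=s[0]-s[3]+s[1]-s[2];print('yaw',np.degrees(np.arctan2(v[1],v[0])),np.degrees(np.arctan2(-w[0],w[1])),np.linalg.norm(v)/2,np.linalg.norm(w)/2)
hub=f(254,240,.206);out=f(445,445,.18);st=f(500,330,.19);L=f(313,140,.162);print('hub',hub,'out',out,'stop',st)
yaw=np.arctan2(*(out-hub)[[1,0]])-np.arctan2(-165,-62);print('yaw hub-out',np.degrees(yaw))
ln=[f(*p,.162) for p in((138,306),(167,163),(313,140),(383,265),(289,377))]
print('lines',[np.degrees(np.arctan2(*(l-hub)[[1,0]])) for l in ln],[np.linalg.norm((l-hub)[:2]) for l in ln])
t=f(153,217,.171);print('tip',np.degrees(np.arctan2(*(t-hub)[[1,0]])),np.linalg.norm((t-hub)[:2]))
for p in((312,200),(266,318),(188,219)):
  a=f(*p,.199);print('arm',np.degrees(np.arctan2(*(a-hub)[[1,0]])),np.linalg.norm((a-hub)[:2]))
```

```text
centre [ 0.5315 -0.0133  0.16  ] [ 0.53   -0.0143  0.16  ]
yaw -25.008365957042773 -25.13946517264716 0.21681872397735052 0.31580551872385265
yaw -25.22185884865663 -25.22986902157376 0.23685486498653383 0.3372843379158167
hub [0.5549 0.0363 0.206 ] out [ 0.4273 -0.0861  0.18  ] stop [ 0.5003 -0.121   0.19  ]
yaw hub-out -25.5898373194038
lines [np.float64(115.14802938723521), np.float64(44.97190189208728), np.float64(-25.99850780239798), np.float64(-95.54324376402327), np.float64(-164.9089943793537)] [np.float64(0.08567101161782413), np.float64(0.08524331819768789), np.float64(0.08519697271536926), np.float64(0.08441479774946435), np.float64(0.08576175704355189)]
tip 72.34684411920924 0.07130295796959558
arm -53.06621865122362 0.04590041840708077
arm -170.8504256267458 0.04953852751216681
arm 70.89887862173818 0.045128705288623706
```

>>> {"op": "drive_tool", "data": {"deltas": [{"gripper": 255, "offset": [0.52, -0.54, 0], "angular": [0, 0, -0.9]}, {"gripper": 255, "offset": [0.52, -0.54, 0], "angular": [0, 0, -0.9]}, {"gripper": 255, "offset": [0.52, -0.54, 0], "angular": [0, 0, -0.9]}, {"gripper": 255, "offset": [0.52, -0.54, 0], "angular": [0, 0, -0.9]}, {"gripper": 255, "offset": [0.52, -0.54, 0], "angular": [0, 0, -0.9]}], "grip_force": 30}}

```text
t: 0.6
eef_pos: [0.3587, -0.3806, 0.3037]
tool_rot: [-0.0, 0.845, 0.535, -0.0]
contact_force: [1.4, -0.6, -0.2]
gripper_width: 0.144
grasp_force: 0.0
```

```bash
cat >> h.py <<'E'
from scipy.spatial.transform import Rotation as R
C=np.array([.555,.036])
def status():
    o=bot.get_obs();r=R.from_quat(o['tool_rot'],scalar_first=True);M=r.as_matrix()
    print('t',o['t'],'pos',np.array(o['eef_pos']),'yaw',np.degrees(np.arctan2(M[1,0],M[0,0])),'tz',M[:,2],'F',np.array(o['contact_force']),'w',o['gripper_width'],'q7',o['q'][6])
    return np.array(o['eef_pos']),r
def plan(xyz,yaw):
    p,r=status();t=R.from_euler('z',yaw,degrees=True)*R.from_rotvec([np.pi,0,0])
    print('offset',r.inv().apply(np.array(xyz)-p),'angular',(r.inv()*t).as_rotvec()/np.radians(45))
def armpt(th,rad,tan,z):
    a=np.radians(th);return [*(C+rad*np.array([np.cos(a),np.sin(a)])+tan*np.array([-np.sin(a),np.cos(a)])),z]
E
python3 -c "
from h import *
plan(armpt(70,.042,.040,.303),70)"
```

```text
t 0.6 pos [ 0.3587 -0.3806  0.3037] yaw 64.63914742946423 tz [-0.0003  0.0001 -1.    ] F [ 1.4334 -0.6386 -0.2207] w 0.14396655588537008 q7 0.19582057568058484
offset [ 0.4986 -0.0448  0.0007] angular [-0.0004  0.     -0.1191]
```

>>> {"op": "drive_tool", "data": {"deltas": [{"gripper": 255, "offset": [0.5, -0.045, 0], "angular": [0, 0, -0.12]}, {"gripper": 255, "offset": [0.5, -0.045, 0], "angular": [0, 0, -0.12]}, {"gripper": 255, "offset": [0.5, -0.045, 0], "angular": [0, 0, -0.12]}, {"gripper": 255, "offset": [0.5, -0.045, 0], "angular": [0, 0, -0.12]}, {"gripper": 255, "offset": [0.5, -0.045, 0], "angular": [0, 0, -0.12]}]}}

```text
t: 1.1
eef_pos: [0.4463, -0.1467, 0.3039]
tool_rot: [0.0, 0.821, 0.571, -0.0]
contact_force: [1.8, 0.1, -0.9]
gripper_width: 0.001
grasp_force: 0.0
```

```bash
python3 -c "
from h import *
plan(armpt(70,.042,.040,.303),70)"
```

```text
t 1.1 pos [ 0.4463 -0.1467  0.3039] yaw 69.70364932706258 tz [-0.     -0.0003 -1.    ] F [ 1.7925  0.1422 -0.875 ] w 0.0012445807999864095 q7 -0.24631167123116637
offset [ 0.2509 -0.0017  0.0008] angular [ 0.0001  0.0004 -0.0066]
```

>>> {"op": "drive_tool", "data": {"deltas": [{"gripper": 255, "offset": [0.251, -0.002, 0], "angular": [0, 0, 0]}, {"gripper": 255, "offset": [0.251, -0.002, 0], "angular": [0, 0, 0]}, {"gripper": 255, "offset": [0.251, -0.002, 0], "angular": [0, 0, 0]}, {"gripper": 255, "offset": [0.251, -0.002, 0], "angular": [0, 0, 0]}, {"gripper": 255, "offset": [0.251, -0.002, 0], "angular": [0, 0, 0]}]}}

```text
t: 1.6
eef_pos: [0.5312, 0.0883, 0.3037]
tool_rot: [0.0, 0.821, 0.571, -0.0]
contact_force: [0.8, -0.6, 0.7]
gripper_width: 0.001
grasp_force: 0.0
```

```bash
python3 -c "
from h import *
plan(armpt(70,.042,.040,.256),70)
m=optics.camera_model('wrist');im=optics.read_camera('wrist');cv2.imwrite('pics/w1.png',im)
print(m)"
```

```text
t 1.6 pos [0.5312 0.0883 0.3037] yaw 69.69903697256976 tz [-0.0002 -0.0004 -1.    ] F [ 0.7852 -0.5975  0.7032] w 0.0005820632351357287 q7 -0.800725392273826
offset [0.001  0.0002 0.0477] angular [-0.0001  0.0005 -0.0067]
{'fx': 416.56570006490625, 'fy': 416.56570006490625, 'cx': 312.1847615072245, 'cy': 235.12800014869265, 'dist': array([-0.0714,  0.    ,  0.    ,  0.    ,  0.    ]), 'cam_to_world': array([[ 0.9378,  0.3336,  0.0963,  0.5566],
       [-0.3472,  0.9008,  0.2608,  0.1555],
       [ 0.0002, -0.278 ,  0.9606,  0.3733],
       [ 0.    ,  0.    ,  0.    ,  1.    ]])}
```

View pics/w1.png

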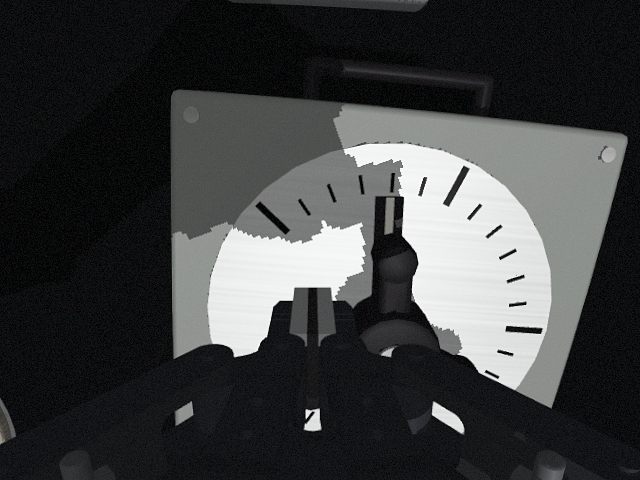

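```bash
cat >> h.py <<'E'
def seq(poses,n=5):  # poses: (xyz,yaw), first = current commanded
    P=[(np.array(p),R.from_euler('z',y,degrees=True)*R.from_rotvec([np.pi,0,0])) for p,y in poses]
    for i in range(1,len(P),n):
        p0,r0=P[i-1];print('call')
        for p,r in P[i:i+n]: print('  ',np.round(r0.inv().apply(p-p0),4),np.round((r0.inv()*r).as_rotvec()/np.radians(45),3))
E
python3 -c "
from h import *
z=.256
D=[.040,.032]+[.025]*18
T=[70,70]+[70-5*i for i in range(0,18)]
seq([(armpt(t,.042,d,z),t) for t,d in zip(T,D)])"
```

```text
call
   [0.    0.008 0.   ] [0. 0. 0.]
   [0.    0.015 0.   ] [0. 0. 0.]
   [0.002  0.0188 0.    ] [ 0.    -0.     0.111]
   [0.0037 0.0227 0.    ] [ 0.    -0.     0.222]
   [0.005  0.0267 0.    ] [ 0.    -0.     0.333]
call
   [0.002  0.0038 0.    ] [ 0.    -0.     0.111]
   [0.0037 0.0077 0.    ] [ 0.    -0.     0.222]
   [0.005  0.0117 0.    ] [ 0.    -0.     0.333]
   [0.006  0.0159 0.    ] [ 0.    -0.     0.444]
   [0.0066 0.0201 0.    ] [-0.    -0.     0.556]
call
   [0.002  0.0038 0.    ] [ 0.    -0.     0.111]
   [0.0037 0.0077 0.    ] [ 0.    -0.     0.222]
   [0.005  0.0117 0.    ] [ 0.    -0.     0.333]
   [0.006  0.0159 0.    ] [ 0.    -0.     0.444]
   [0.0066 0.0201 0.    ] [ 0.    -0.     0.556]
call
   [0.002  0.0038 0.    ] [ 0.    -0.     0.111]
   [0.0037 0.0077 0.    ] [ 0.    -0.     0.222]
   [0.005  0.0117 0.    ] [ 0.    -0.     0.333]
   [0.006  0.0159 0.    ] [ 0.    -0.     0.444]
```

>>> {"op": "drive_tool", "data": {"deltas": [{"gripper": 255, "offset": [0.001, 0, 0.024], "angular": [0, 0, 0]}, {"gripper": 255, "offset": [0.001, 0, 0.0475], "angular": [0, 0, 0]}, {"gripper": 255, "offset": [0.001, 0, 0.0475], "angular": [0, 0, 0]}]}}

```text
t: 1.95
eef_pos: [0.5294, 0.0868, 0.2533]
tool_rot: [-0.001, 0.82, 0.572, -0.003]
contact_force: [-1.2, -0.2, 0.3]
gripper_width: -0.001
grasp_force: 0.0
```

>>> {"op": "drive_tool", "data": {"deltas": [{"gripper": 255, "offset": [0, 0.008, 0], "angular": [0, 0, 0]}, {"gripper": 255, "offset": [0, 0.015, 0], "angular": [0, 0, 0]}, {"gripper": 255, "offset": [0.002, 0.019, 0], "angular": [0, 0, 0.11]}, {"gripper": 255, "offset": [0.004, 0.023, 0], "angular": [0, 0, 0.22]}, {"gripper": 255, "offset": [0.005, 0.027, 0], "angular": [0, 0, 0.33]}]}}

```text
t: 2.45
eef_pos: [0.5587, 0.0827, 0.2575]
tool_rot: [-0.0, 0.888, 0.459, -0.0]
contact_force: [-4.3, 1.2, 0.7]
gripper_width: -0.002
grasp_force: 1.9
```

>>> {"op": "drive_tool", "data": {"deltas": [{"gripper": 255, "offset": [0.002, 0.004, 0], "angular": [0, 0, 0.11]}, {"gripper": 255, "offset": [0.004, 0.008, 0], "angular": [0, 0, 0.22]}, {"gripper": 255, "offset": [0.005, 0.012, 0], "angular": [0, 0, 0.33]}, {"gripper": 255, "offset": [0.006, 0.016, 0], "angular": [0, 0, 0.44]}, {"gripper": 255, "offset": [0.0065, 0.02, 0], "angular": [0, 0, 0.556]}]}}

```text
t: 2.95
eef_pos: [0.5786, 0.0768, 0.2574]
tool_rot: [-0.0, 0.967, 0.256, -0.0]
contact_force: [-3.7, 1.9, 0.4]
gripper_width: 0.001
grasp_force: 1.7
```

```bash
python3 -c "
from h import *
plan(armpt(30,.042,.025,.256),30)
im=optics.read_camera('wrist');cv2.imwrite('pics/w2.png',im)
im=optics.read_camera('top');cv2.imwrite('pics/t2.png',im)"
```

```text
t 2.95 pos [0.5786 0.0768 0.2574] yaw 29.63348433224625 tz [-0.0007  0.0007 -1.    ] F [-3.6694  1.935   0.3816] w 0.0012465165127748176 q7 -1.442718993192418
offset [ 0.0011 -0.0015  0.0014] angular [-0.0012  0.0003 -0.0081]
```

View pics/w2.png

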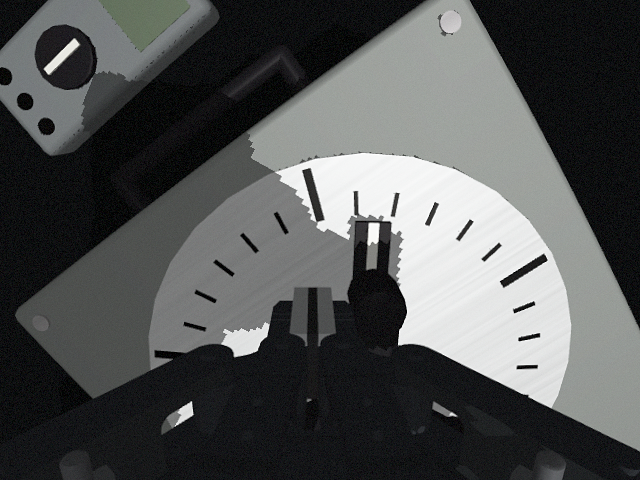

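>>> {"op": "drive_tool", "data": {"deltas": [{"gripper": 255, "offset": [0.002, 0.004, 0], "angular": [0, 0, 0.11]}, {"gripper": 255, "offset": [0.004, 0.008, 0], "angular": [0, 0, 0.22]}, {"gripper": 255, "offset": [0.005, 0.012, 0], "angular": [0, 0, 0.33]}, {"gripper": 255, "offset": [0.006, 0.016, 0], "angular": [0, 0, 0.44]}, {"gripper": 255, "offset": [0.0065, 0.02, 0], "angular": [0, 0, 0.556]}]}}

```text
t: 3.55
eef_pos: [0.5943, 0.0634, 0.2572]
tool_rot: [-0.001, 0.999, 0.042, 0.0]
contact_force: [-3.6, 3.3, 1.0]
gripper_width: -0.0
grasp_force: 1.7
```

>>> {"op": "drive_tool", "data": {"deltas": [{"gripper": 255, "offset": [0.002, 0.004, 0], "angular": [0, 0, 0.11]}, {"gripper": 255, "offset": [0.004, 0.008, 0], "angular": [0, 0, 0.22]}, {"gripper": 255, "offset": [0.005, 0.012, 0], "angular": [0, 0, 0.33]}, {"gripper": 255, "offset": [0.006, 0.016, 0], "angular": [0, 0, 0.44]}]}}

```text
t: 3.95
eef_pos: [0.6019, 0.0482, 0.2573]
tool_rot: [-0.001, 0.991, -0.13, 0.0]
contact_force: [-1.4, 4.0, -0.3]
gripper_width: -0.001
grasp_force: 1.6
```

```bash
python3 -c "
from h import *
plan(armpt(-15,.042,.025,.256),-15)
im=optics.read_camera('wrist');cv2.imwrite('pics/w3.png',im)
cv2.imwrite('pics/w3c.png',cv2.resize(im[120:320,270:530],None,fx=3,fy=3,interpolation=cv2.INTER_CUBIC))
"
```

```text
t 3.95 pos [0.6019 0.0482 0.2573] yaw -14.964381866493524 tz [ 0.0012  0.002  -1.    ] F [-1.4397  3.9999 -0.296 ] w -0.0006401974183868274 q7 -2.094551820154957
offset [-0.0002 -0.001   0.0013] angular [-0.0029 -0.0009  0.0008]
```

View pics/w3c.png

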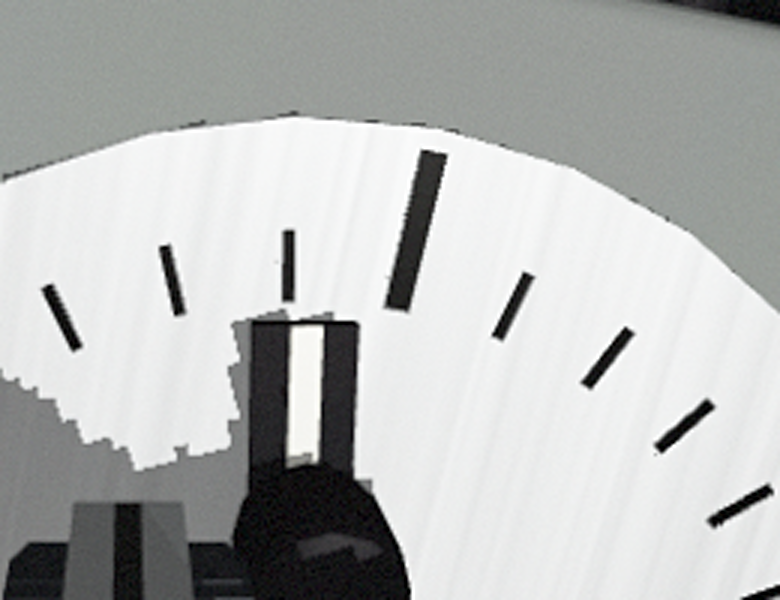

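```bash
cat >> h.py <<'E'
def ang(m,px,z,off,s,c=C):
    p=[[(x+.5)/s-.5+off[0],(y+.5)/s-.5+off[1]] for x,y in px]
    w=ray(m,p,z)[:,:2]-c
    return np.degrees(np.arctan2(w[:,1],w[:,0])),np.linalg.norm(w,axis=1),w
E
python3 -c "
from h import *
m=optics.camera_model('wrist');o=(270,120)
L=[(434,152),(397,308)]
a=ang(m,L,.162,o,3);b=ang(m,[(307,325),(305,440)],.1725,o,3);s=ang(m,[(289,265),(173,281),(513,306),(608,358)],.162,o,3)
print(a,b,s)
for x in(a,b): d=x[2][0]-x[2][1];print('dir',np.degrees(np.arctan2(d[1],d[0])))
"
```

```text
(array([-24.8213, -24.7138]), array([0.0941, 0.0725]), array([[ 0.0854, -0.0395],
       [ 0.0658, -0.0303]])) (array([-13.7527, -13.7024]), array([0.0719, 0.0563]), array([[ 0.0699, -0.0171],
       [ 0.0547, -0.0133]])) (array([-12.9689,  -1.2699, -36.5012, -48.3669]), array([0.0775, 0.0776, 0.077 , 0.0768]), array([[ 0.0756, -0.0174],
       [ 0.0775, -0.0017],
       [ 0.0619, -0.0458],
       [ 0.0511, -0.0574]]))
dir -25.181888158674976
dir -13.933188623424293
```

>>> {"op": "drive_tool", "data": {"deltas": [{"gripper": 255, "offset": [0.0011, 0.002, 0], "angular": [0, 0, 0.058]}, {"gripper": 255, "offset": [0.002, 0.004, 0], "angular": [0, 0, 0.117]}, {"gripper": 255, "offset": [0.003, 0.006, 0], "angular": [0, 0, 0.175]}, {"gripper": 255, "offset": [0.0038, 0.0081, 0], "angular": [0, 0, 0.233]}, {"gripper": 255, "offset": [0.0038, 0.0081, 0], "angular": [0, 0, 0.233]}]}}

```text
t: 4.5
eef_pos: [0.6037, 0.0388, 0.2573]
tool_rot: [-0.001, 0.976, -0.219, 0.001]
contact_force: [-0.2, 3.2, 0.1]
gripper_width: 0.002
grasp_force: 1.2
```

```bash
python3 -c "
from h import *
plan(armpt(-26,.042,.025,.256),-26)
im=optics.read_camera('wrist')
cv2.imwrite('pics/w4c.png',cv2.resize(im[120:320,270:530],None,fx=3,fy=3,interpolation=cv2.INTER_CUBIC))
"
```

```text
t 4.5 pos [0.6037 0.0388 0.2573] yaw -25.28631887147393 tz [ 0.0018  0.0009 -1.    ] F [-0.2161  3.2298  0.0681] w 0.00210630911279333 q7 -2.242407063497572
offset [-0.0005 -0.0012  0.0013] angular [-0.002  -0.0016  0.0159]
```

View pics/w4c.png

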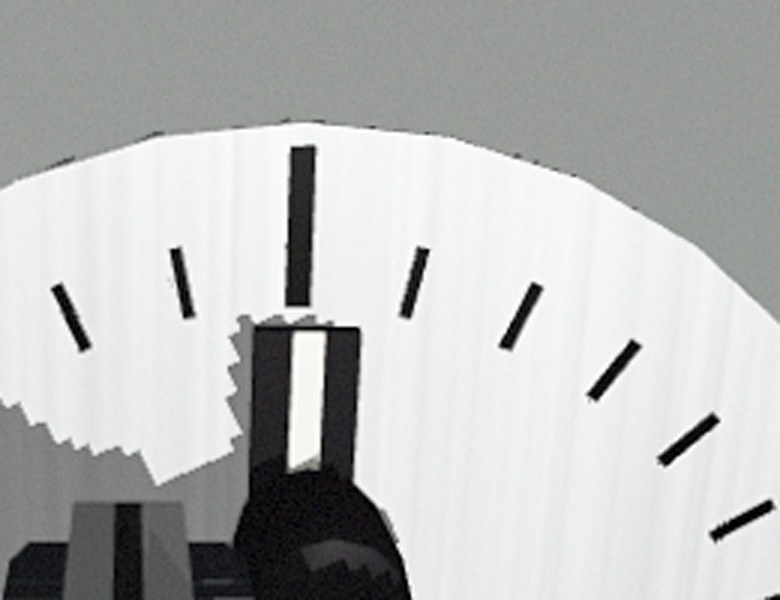

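```bash
python3 -c "
from h import *
m=optics.camera_model('wrist');o=(270,120)
print(ang(m,[(303,148),(298.5,305)],.162,o,3)[0],ang(m,[(309.5,332),(306,455)],.1725,o,3)[0], ang(m,[(183,283),(414,283)],.162,o,3)[0])
"
```

```text
[-24.1627 -23.9743] [-24.0159 -23.8684] [-12.2166 -35.8295]
```

>>> {"op": "drive_tool", "data": {"deltas": [{"gripper": 255, "offset": [0, -0.014, 0], "angular": [0, 0, 0]}, {"gripper": 255, "offset": [0, -0.014, 0], "angular": [0, 0, 0]}, {"gripper": 255, "offset": [0, -0.014, -0.045], "angular": [0, 0, 0]}, {"gripper": 255, "offset": [0, -0.014, -0.07], "angular": [0, 0, 0]}, {"gripper": 255, "offset": [0, -0.014, -0.07], "angular": [0, 0, 0]}]}}

```text
t: 5.05
eef_pos: [0.6111, 0.0512, 0.3308]
tool_rot: [-0.001, 0.976, -0.22, 0.004]
contact_force: [-0.1, 0.6, 0.4]
gripper_width: 0.001
grasp_force: 0.0
```

```bash
python3 -c "
from h import *
plan([.4285,-.0867,.3],-25)"
```

```text
t 5.05 pos [0.6111 0.0512 0.3308] yaw -25.399767941269342 tz [ 0.0076  0.0006 -1.    ] F [-0.1245  0.5674  0.3811] w 0.0010957843734635871 q7 -2.2516165388596874
offset [-0.106   0.203   0.0293] angular [-0.0048 -0.0085 -0.0089]
```

>>> {"op": "drive_tool", "data": {"deltas": [{"gripper": 255, "offset": [-0.106, 0.203, 0.02], "angular": [0, 0, 0]}, {"gripper": 255, "offset": [-0.106, 0.203, 0.02], "angular": [0, 0, 0]}, {"gripper": 255, "offset": [-0.106, 0.203, 0.02], "angular": [0, 0, 0]}, {"gripper": 255, "offset": [-0.106, 0.203, 0.03], "angular": [0, 0, 0]}, {"gripper": 255, "offset": [-0.106, 0.203, 0.03], "angular": [0, 0, 0]}]}}

```text
t: 5.55
eef_pos: [0.4226, -0.089, 0.2951]
tool_rot: [0.001, 0.975, -0.221, -0.001]
contact_force: [1.0, -0.1, 0.5]
gripper_width: 0.0
grasp_force: 0.0
```

```bash
python3 -c "
from h import *
plan([.4285,-.0867,.28],-25)
im=optics.read_camera('wrist')
a=im[120:360,180:460];cv2.imwrite('pics/w5.png',cv2.resize(a,None,fx=2.4,fy=2.4,interpolation=cv2.INTER_CUBIC))
s=optics.read_camera('scene');t=optics.read_camera('top');cv2.imwrite('pics/t5.png',t)
"
```

```text
t 5.55 pos [ 0.4226 -0.089   0.2951] yaw -25.544387547378843 tz [-0.0026 -0.0009 -1.    ] F [ 0.9643 -0.0781  0.4926] w 0.00010436647361817686 q7 -1.9658265946686562
offset [ 0.0044 -0.0047  0.0151] angular [ 0.0025  0.0026 -0.0121]
```

View pics/w5.png

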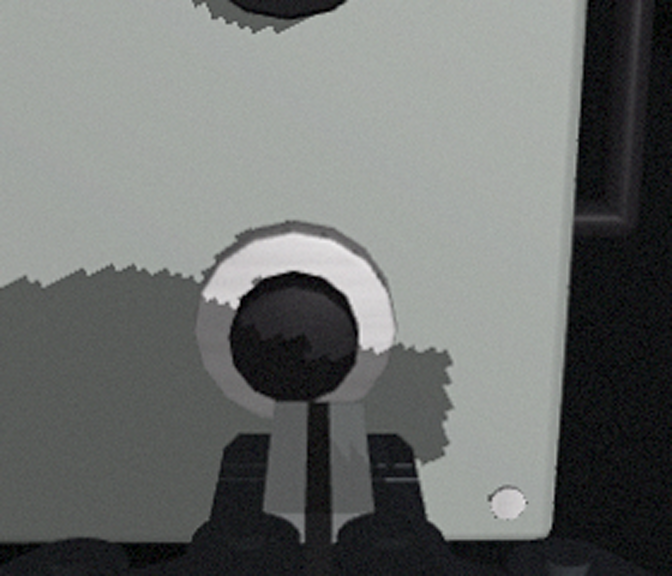

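```bash
cat >> h.py <<'E'
def press(c,yaw,al):
    p,r=status();t=R.from_euler('z',yaw,degrees=True)*R.from_rotvec([np.pi,0,0])*R.from_euler('y',al,degrees=True)
    q=np.array(c)-t.apply([.010,0,.073]);print('tcp',q,'offset',r.inv().apply(q-p),'angular',(r.inv()*t).as_rotvec()/np.radians(45),'down',t.inv().apply([0,0,-1]))
E
python3 -c "
from h import *
m=optics.camera_model('wrist')
p=[[294/2.4+180,338/2.4+120]]
print(ray(m,p,.175),ray(m,p,.185))
press([.428,-.0867,.205],-25.3,-12)"
```

```text
[[ 0.4294 -0.0839  0.175 ]] [[ 0.4326 -0.0857  0.185 ]]
t 5.7 pos [ 0.4244 -0.0881  0.2957] yaw -25.589343840135317 tz [-0.0016 -0.0006 -1.    ] F [0.5711 0.423  0.8062] w -0.005263779333323376 q7 -1.9687703158865426
tcp [ 0.4329 -0.089   0.2785] offset [ 0.0081 -0.0029  0.0172] angular [ 0.0009 -0.2651 -0.0066] down [ 0.2079 -0.      0.9781]
```

>>> {"op": "drive_tool", "data": {"deltas": [{"gripper": 255, "offset": [0.009, -0.004, 0.008], "angular": [0, -0.13, 0]}, {"gripper": 255, "offset": [0.009, -0.004, 0.017], "angular": [0, -0.265, 0]}, {"gripper": 255, "offset": [0.009, -0.004, 0.017], "angular": [0, -0.265, 0]}, {"gripper": 255, "offset": [0.009, -0.004, 0.017], "angular": [0, -0.265, 0]}]}}

```text
t: 6.1
eef_pos: [0.4367, -0.0866, 0.2789]
tool_rot: [-0.023, 0.97, -0.219, -0.101]
contact_force: [0.3, -0.5, -0.1]
gripper_width: -0.003
grasp_force: 0.0
```

```bash
python3 -c "
from h import *
press([.429,-.086,.180],-25.3,-12)
im=optics.read_camera('wrist')
a=im[120:360,180:460];cv2.imwrite('pics/w6.png',cv2.resize(a,None,fx=2.4,fy=2.4,interpolation=cv2.INTER_CUBIC))
"
```

```text
t 6.1 pos [ 0.4367 -0.0866  0.2789] yaw -25.38774365077099 tz [-0.1856  0.0878 -0.9787] F [ 0.2542 -0.4741 -0.1391] w -0.0027413659736129424 q7 -1.8975473418434448
tcp [ 0.4339 -0.0883  0.2535] offset [0.0035 0.0028 0.0253] angular [-0.     -0.0034 -0.0019] down [ 0.2079 -0.      0.9781]
```

View pics/w6.png

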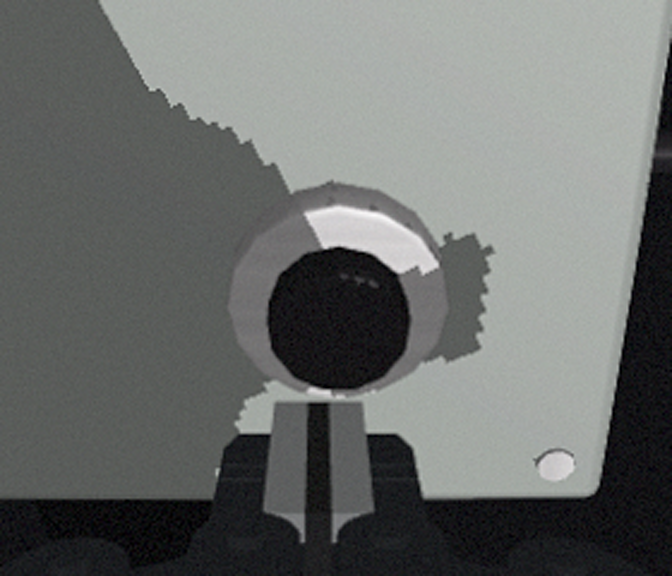

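```bash
python3 -c "
from h import *
m=optics.camera_model('wrist')
c=ray(m,[[338/2.4+180,318/2.4+120]],.18)[0];print(c)
p,r=status()
print('tip edge by ray',ray(m,[[318/2.4+180,402/2.4+120]],(p+r.apply([.01,0,.073]))[2]),'fk',p+r.apply([.01,0,.073]))
press([*c[:2],.19],-25.3,-12)
press([*c[:2],.176],-25.3,-12)"
```

```text
[ 0.4301 -0.086   0.18  ]
t 6.15 pos [ 0.4363 -0.0865  0.2793] yaw -25.38285416114613 tz [-0.1851  0.0877 -0.9788] F [ 0.3276  0.0804 -0.2133] w -0.0015028281493893794 q7 -1.897520619363955
tip edge by ray [[ 0.4317 -0.0828  0.2058]] fk [ 0.4316 -0.0843  0.2058]
t 6.15 pos [ 0.4363 -0.0865  0.2793] yaw -25.38285416114613 tz [-0.1851  0.0877 -0.9788] F [ 0.3276  0.0804 -0.2133] w -0.0015028281493893794 q7 -1.897520619363955
tcp [ 0.435  -0.0883  0.2635] offset [0.0029 0.0022 0.0156] angular [-0.0003 -0.004  -0.0018] down [ 0.2079 -0.      0.9781]
t 6.15 pos [ 0.4363 -0.0865  0.2793] yaw -25.38285416114613 tz [-0.1851  0.0877 -0.9788] F [ 0.3276  0.0804 -0.2133] w -0.0015028281493893794 q7 -1.897520619363955
tcp [ 0.435  -0.0883  0.2495] offset [0.0057 0.0022 0.0293] angular [-0.0003 -0.004  -0.0018] down [ 0.2079 -0.      0.9781]
```

>>> {"op": "drive_tool", "data": {"deltas": [{"gripper": 255, "offset": [0.003, 0.003, 0.008], "angular": [0, 0, 0]}, {"gripper": 255, "offset": [0.003, 0.003, 0.0156], "angular": [0, 0, 0]}, {"gripper": 255, "offset": [0.0035, 0.003, 0.018], "angular": [0, 0, 0]}, {"gripper": 255, "offset": [0.004, 0.003, 0.0205], "angular": [0, 0, 0]}, {"gripper": 255, "offset": [0.004, 0.003, 0.0205], "angular": [0, 0, 0]}]}}

```text
t: 6.65
eef_pos: [0.4342, -0.0895, 0.2583]
tool_rot: [-0.023, 0.97, -0.219, -0.101]
contact_force: [1.0, 0.3, -0.8]
gripper_width: -0.002
grasp_force: 0.0
```

>>> {"op": "drive_tool", "data": {"deltas": [{"gripper": 255, "offset": [0.0002, 0, 0.001], "angular": [0, 0, 0]}, {"gripper": 255, "offset": [0.0004, 0, 0.002], "angular": [0, 0, 0]}, {"gripper": 255, "offset": [0.0006, 0, 0.003], "angular": [0, 0, 0]}, {"gripper": 255, "offset": [0.0006, 0, 0.003], "angular": [0, 0, 0]}]}}

```text
t: 7.05
eef_pos: [0.4343, -0.0896, 0.2554]
tool_rot: [-0.023, 0.97, -0.219, -0.101]
contact_force: [-0.2, -0.7, -0.5]
gripper_width: -0.003
grasp_force: 0.0
```

No contact yet (tip about 0.182); continue.

>>> {"op": "drive_tool", "data": {"deltas": [{"gripper": 255, "offset": [0.0002, 0, 0.001], "angular": [0, 0, 0]}, {"gripper": 255, "offset": [0.0004, 0, 0.002], "angular": [0, 0, 0]}, {"gripper": 255, "offset": [0.0006, 0, 0.003], "angular": [0, 0, 0]}, {"gripper": 255, "offset": [0.0006, 0, 0.003], "angular": [0, 0, 0]}]}}

```text
t: 7.45
eef_pos: [0.4344, -0.0896, 0.2525]
tool_rot: [-0.023, 0.97, -0.219, -0.101]
contact_force: [0.5, -0.1, 2.0]
gripper_width: -0.002
grasp_force: 1.3
```

>>> {"op": "drive_tool", "data": {"deltas": [{"gripper": 255, "offset": [0.0002, 0, 0.001], "angular": [0, 0, 0]}, {"gripper": 255, "offset": [0.0004, 0, 0.002], "angular": [0, 0, 0]}, {"gripper": 255, "offset": [0.0006, 0, 0.003], "angular": [0, 0, 0]}, {"gripper": 255, "offset": [0.0006, 0, 0.003], "angular": [0, 0, 0]}]}}

```text
t: 7.85
eef_pos: [0.4344, -0.0896, 0.2494]
tool_rot: [-0.023, 0.97, -0.219, -0.101]
contact_force: [0.1, -0.7, 4.2]
gripper_width: -0.002
grasp_force: 2.2
```

>>> {"op": "drive_tool", "data": {"deltas": [{"gripper": 255, "offset": [0.0002, 0, 0.001], "angular": [0, 0, 0]}, {"gripper": 255, "offset": [0.0004, 0, 0.002], "angular": [0, 0, 0]}, {"gripper": 255, "offset": [0.0004, 0, 0.002], "angular": [0, 0, 0]}, {"gripper": 255, "offset": [0.0004, 0, 0.002], "angular": [0, 0, 0]}]}}

```text
t: 8.25
eef_pos: [0.4345, -0.0896, 0.2482]
tool_rot: [-0.023, 0.97, -0.219, -0.101]
contact_force: [-1.3, -1.0, 12.7]
gripper_width: 0.005
grasp_force: 6.4
```

>>> {"op": "drive_tool", "data": {"deltas": [{"gripper": 255, "offset": [-0.002, 0, -0.01], "angular": [0, 0, 0]}, {"gripper": 255, "offset": [-0.006, 0, -0.03], "angular": [0, 0, 0]}, {"gripper": 255, "offset": [-0.014, 0, -0.07], "angular": [0, 0, 0]}, {"gripper": 255, "offset": [-0.02, 0, -0.1], "angular": [0, 0, 0]}, {"gripper": 255, "offset": [-0.02, 0, -0.1], "angular": [0, 0, 0]}]}}

```text
t: 8.75
eef_pos: [0.4368, -0.0902, 0.353]
tool_rot: [-0.023, 0.97, -0.219, -0.098]
contact_force: [-0.4, 0.8, -0.0]
gripper_width: 0.002
grasp_force: 0.0
```

```bash
python3 -c "
from h import *
status()
w=optics.read_camera('wrist');t=optics.read_camera('top')
a=cv2.resize(t[170:330,180:500],(800,400),interpolation=cv2.INTER_CUBIC)
b=cv2.resize(w,(264,198));out=np.zeros((600,800,3),np.uint8);out[:400]=a;out[400:598,:264]=b
s=optics.read_camera('scene');out[400:598,300:564]=cv2.resize(s[180:360,130:400],(264,198))
cv2.imwrite('pics/f.png',out)"
```

```text
t 8.75 pos [ 0.4368 -0.0902  0.353 ] yaw -25.434522506145917 tz [-0.1798  0.0879 -0.9798] F [-0.3546  0.8384 -0.0123] w 0.00214312607150853 q7 -1.8956186776032573
```

View pics/f.png

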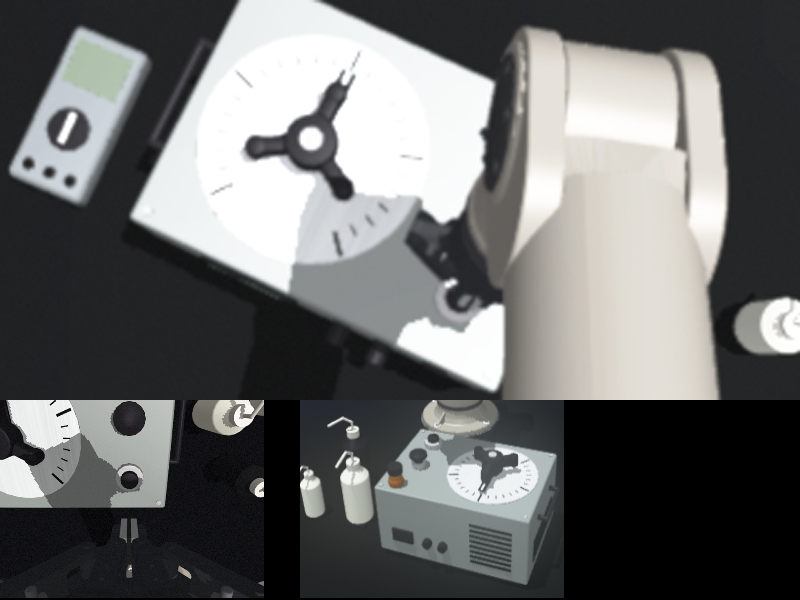

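The dial pointer is on the middle long line at (350,68) in the top crop. The button at (460,298) is released, and the jar, bottles and multimeter are standing where they were, so I'm handing in.

```bash
python3 -c "
from station import bot
print(bot.hand_in())"
```

```text
the job is handed in; nothing more can be done
None
```

The job is handed in: the dial pointer measured about 0.1° from the middle long line, then I pressed the output button until it bottomed out (12.7 N) and let it go, with the stop button, jar, bottle and multimeter left alone; no verdict came back.

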